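# Weigh a batch of chain links on the bench spring scale

### The job

Weigh the deep basket of chain links: lift it by its bail, hang the bail in both prongs of the spring scale's hook, and let the weight down onto the spring slowly (two or three centimetres a second at most), letting go only once the scale carries all of it (and you are not pressing), so that the pointer never jumps up or down. Leave the basket hanging free and level with the pointer settled; do not tip it or drive the scale to its bottom stop, and leave the other things on the bench where they are.

Things in the scene. Friction and masses are not known exactly. Their poses are not given: they have to be found in the camera images.
- basket: The deep basket: grey plastic box 144 x 100 mm, 65 mm high, filled with black steel chain links, with a rigid steel wire bail along its long (x) axis. Loose, 0.24 to 0.96 kg (unknown). Origin at the centre of its underside, x along the bail, z up. The other basket is only 35 mm high.
- basket_bail (a point): Middle of the deep basket's bail: a horizontal round bar of 10 mm diameter, 145 mm above the basket's underside (80 mm above its rim), its straight part 132 mm long between two uprights (10 mm diameter, 71 mm each side of the middle). Axes as the basket's. Grip it here, across the bar.
- scale: Spring scale fixed to the bench: base plate 160 x 200 x 14 mm, column 44 x 36 mm, 300 mm high, white graduated plate and pointer beyond it (+y). Origin under the column's axis at bench height. Its hook, two parallel steel prongs 8 mm thick at x = -38 and +38 mm with free space between, stands out along the scale's -y from a cross bar; each ends in a V notch 150 mm from the column's axis.
- hook_seat (a point): Where the bail's middle (bar axis) lies when seated; 250 mm above the bench unloaded, moves down with the hook. Axes as the scale's: x is the direction the seated bail lies along, y points to the column. The notches are 45 degree Vs open upward, about 40 mm wide; their tips end 17 mm above and their undersides 17 mm below this point: bring the bail over them from the open (-y) side, then down.
- hook (a joint): How far hook and pointer are pressed down, m: 0 empty, 0.075 bottom stop. Spring 160 N/m, damping 4 N s/m: settles at weight / 160, 0.015 to 0.059 for this basket. While the bail is held it follows the gripper and does not tell the weight. Faster than 0.05 m/s is a jump; letting go with about 0.5 N still carried or pressed can make one.
- shallow_basket: Bystander: basket of the same plan and bail but only 35 mm high (bail bar at 115 mm). Origin at the centre of its underside.
- die_block: Bystander: steel die block 75 x 50 x 38 mm. Origin at the centre of its underside.
- oil_bottle: Bystander: white bottle, 54 mm diameter, 125 mm high. Origin at the centre of its underside.
- wrench: Bystander: steel wrench lying flat. Origin at its middle, underside.
- link1: Bystander: loose black chain link 50 x 24 x 8 mm, lying flat. Origin at the centre of its underside.
- link2: Bystander: a second loose chain link like link1.
- carton: Bystander: open cardboard box 80 x 60 x 45 mm. Origin at the centre of its underside.
Not all that is in view belongs to the job. Leave any blue or turquoise look-alike of the basket alone.

How it is judged:
By the outcome, as a careful person would: the job done as asked, in the order asked, and still so for the second after the job is handed in, with the robot touching nothing.
It also fails if it takes over 67 s, if anything falls off the work surface, if the arm or the gripper's body presses on something with over 40 N, if the wrist force passes 120 N, or if a joint passes its speed limit or range.

### The arm

A 7-joint arm with a two-finger parallel gripper is mounted at the origin on the work surface. World frame = base frame: x ahead of the robot, y to its left, z up, the work surface at z = 0. Lengths are in m, angles in rad, forces in N, time in s.
With the tool pointing down it reaches from about 0.425 to 0.95 m from the base axis. Payload 4.7 kg.
Tool frame: the origin (TCP) lies midway between the tips of the shut fingers; the grasp point (between the pads) lies 19 mm behind it; z points along the fingers, y is the line along which they close (so a half turn about z gives the same grasp; the last joint's range is limited). The gripper opens to 85 mm and grips with 20 to 120 N. Pads are 22 mm wide; open, the fingers measure 114 mm over their backs; the gripper's body (76 mm by 85 mm) begins 54 mm behind the grasp point. The pads swing forward as they close: fully open they stand 13 mm farther back than shut.
Start: joints at [-1.254, 0.469, -0.049, 1.532, 0.024, 1.141, -0.082], TCP at [0.229, 0.635, 0.231] pointing down, gripper open.
Joint ranges: [-2.59, 2.59], [-0.33, 1.99], [-1.39, 1.29], [0.1, 2.45], [-1.04, 4.18], [0.21, 1.99], [-2.66, 2.66]. Speed limits (rad/s): [2.57, 2.57, 3.14, 3.14, 3.14, 3.14, 3.14].

### API

Orientations are given as a rotation vector (axis times angle).
In Python, from cell import robot gives the robot as it stands. The module is installed in compiled form; this text tells all that it offers. Calls block until the motion is done:
- robot.goto(position, orientation): joint-space move of the TCP to a pose.
- robot.move_l(position, ori=None, v=0.15): straight line of the TCP; ori=None keeps the orientation; v is the mean speed in m/s.
- robot.move_j(angles): joint-space move.
- robot.gripper_to(opening, squeeze=None): finger opening in m; squeeze is the grip in N (None keeps the last); returns when the fingers have stopped.
- robot.dwell(seconds).
- robot.inverse_kinematics(position, orientation): joint angles nearest the present ones, or None.
- robot.snapshot(name): name is "scene" or "top" or "wrist"; returns a dict with "color" (420x560x3 uint8, red, green, blue), "intrinsics" (3x3 intrinsics, pixels), "T" (4x4, takes a point from camera to world coordinates). Camera axes: x right, y up, looking along -z (the intrinsics and any distortion apply to the point x, -y, -z); pixel columns grow to the right and rows downward; lengths in m; the calibration is good to about 2 mm. A picture is of the moment at which its call begins. There is no depth.
A pose or a line that the arm cannot do raises robot.PlanningError and nothing moves.
- robot.finish_job(): hands the job in; it is judged then, once.
Trained networks look in the newest picture that a camera, given by its name, has taken for a name from the list of things; names that differ only in an ending like _2 or _b are one class to them, and where a whole thing is asked for, a point or a joint stands for the part that bears it (a point fixed in the world has none). Each returns a list of dicts, best first, with "p" (0 to 1); they miss things now and then, are a little off and sometimes report something else, mostly with a low value. They report only what shows in the picture. A call takes as long as a camera call. They do not tell look-alikes from the thing itself.
- robot.masks_of(camera, query): "region" (420x560 bool, what is visible of it) and "at" ([column, row] in pixels, amid what is visible of it).
Readings, each from a call of its own:
- robot.read_t(): time.
- robot.read_joints(): joint angles.
- robot.read_joint_vel(): joint speeds.
- robot.read_tau(): joint torques, N m.
- robot.read_tcp_pos(): TCP position.
- robot.read_eef_rot(): TCP orientation.
- robot.read_ft_force(): force on the tool from outside, world axes, zero at the start.
- robot.read_moment(): the same for the moment, N m.
- robot.read_opening(): finger opening in m.
- robot.read_finger_force(): force on a finger pad.
Only numpy, scipy, OpenCV 4.12 (cv2) and the standard library are available. Lean on these libraries where they do the work, as an engineer would, in place of code of your own. Each camera call takes 0.05 s, during which the arm holds its last target. There are 200 camera calls.

## Working session

There is one attempt and no reset: what is moved stays moved. The work goes in short steps, each a Python script; the robot and the scene stay as the last script left them, time stands still between calls to the robot, and variables do not carry over. Pictures are saved under pics/ and viewed, at most 10 in all, crops included, and the job is handed in when it is done.

```bash
mkdir -p pics
cat > h.py <<'E'
import numpy as np, cv2
from cell import robot
def snap(c,fn=None):
    s=robot.snapshot(c)
    if fn: cv2.imwrite('pics/'+fn,s['color'][:,:,::-1])
    return s
def ray(s,px):
    K=np.array(s['intrinsics']);T=np.array(s['T'])
    d=np.linalg.inv(K)@[px[0],px[1],1]; d=T[:3,:3]@[d[0],-d[1],-d[2]]
    return T[:3,3],d/np.linalg.norm(d)
def atz(s,px,z):
    o,d=ray(s,px); return o+d*(z-o[2])/d[2]
def proj(s,P):
    K=np.array(s['intrinsics']);T=np.array(s['T'])
    c=T[:3,:3].T@(np.array(P)-T[:3,3]); u=K@[c[0],-c[1],-c[2]]; return u[:2]/u[2]
E
python3 - <<'E'
from h import *
a=snap('scene');b=snap('top')
cv2.imwrite('pics/a.png',np.vstack([a['color'],b['color']])[:,:,::-1][:, :])
im=np.hstack([a['color'],b['color']])[:,:,::-1]
cv2.imwrite('pics/sc.png',a['color'][:,:,::-1]);cv2.imwrite('pics/top.png',b['color'][:,:,::-1])
for c,s in (('scene',a),('top',b)):
    print(c,np.array(s['intrinsics']).round(1).tolist(),np.array(s['T']).round(3).tolist(),[k for k in s])
    for n in ['basket','basket_bail','scale','hook','hook_seat','shallow_basket','oil_bottle','carton','die_block']:
        print(n,[(round(r['p'],2),np.round(r['at']).tolist(),int(r['region'].sum())) for r in robot.masks_of(c,n)][:4])
print(robot.read_t(),robot.read_ft_force(),robot.read_eef_rot())
E
```

```text
scene [[465.5, 0.0, 271.3], [0.0, 465.5, 198.8], [0.0, 0.0, 1.0]] [[-0.419, -0.555, 0.719, 1.374], [0.908, -0.242, 0.342, 0.366], [-0.016, 0.796, 0.605, 0.928], [0.0, 0.0, 0.0, 1.0]] ['color', 'intrinsics', 'T']
basket [(0.86, [101.0, 222.0], 2420), (0.85, [218.0, 162.0], 1337), (0.77, [182.0, 227.0], 1996)]
basket_bail [(0.88, [102.0, 222.0], 2322), (0.68, [181.0, 225.0], 1809), (0.65, [220.0, 165.0], 1295)]
scale [(0.72, [424.0, 252.0], 1268), (0.69, [433.0, 300.0], 9690)]
hook [(0.89, [426.0, 250.0], 1347), (0.7, [201.0, 303.0], 561), (0.44, [277.0, 246.0], 1701)]
hook_seat [(0.73, [427.0, 251.0], 1383)]
shallow_basket [(0.96, [277.0, 247.0], 1700)]
oil_bottle [(0.7, [255.0, 301.0], 844)]
carton [(0.71, [345.0, 243.0], 728)]
die_block []
top [[530.5, 0.0, 284.2], [0.0, 530.5, 205.3], [0.0, 0.0, 1.0]] [[0.024, 0.997, -0.077, 0.341], [-1.0, 0.023, -0.011, -0.078], [-0.009, 0.077, 0.997, 1.835], [0.0, 0.0, 0.0, 1.0]] ['color', 'intrinsics', 'T']
basket [(0.93, [433.0, 167.0], 1451), (0.74, [385.0, 289.0], 1507), (0.57, [367.0, 192.0], 1401)]
basket_bail [(0.79, [433.0, 166.0], 1532), (0.78, [383.0, 293.0], 1415), (0.63, [367.0, 196.0], 1422)]
scale [(0.93, [161.0, 166.0], 3368), (0.26, [152.0, 159.0], 554)]
hook [(0.56, [151.0, 160.0], 536), (0.38, [319.0, 152.0], 40)]
hook_seat [(0.76, [147.0, 164.0], 463), (0.59, [280.0, 202.0], 1269)]
shallow_basket [(0.59, [279.0, 203.0], 1191)]
oil_bottle [(0.57, [268.0, 134.0], 257)]
carton [(0.79, [223.0, 225.0], 434)]
die_block [(0.56, [348.0, 251.0], 318)]
1.0 [-0.44501546  0.34526728  0.78649311] [-5.40526456e-01 -3.09471162e+00 -7.96754473e-05]
```

View pics/sc.png

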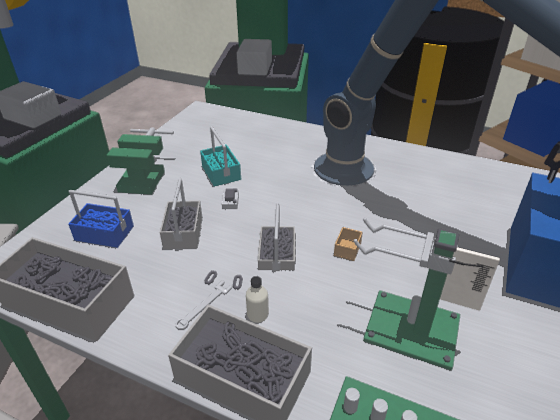

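View pics/top.png

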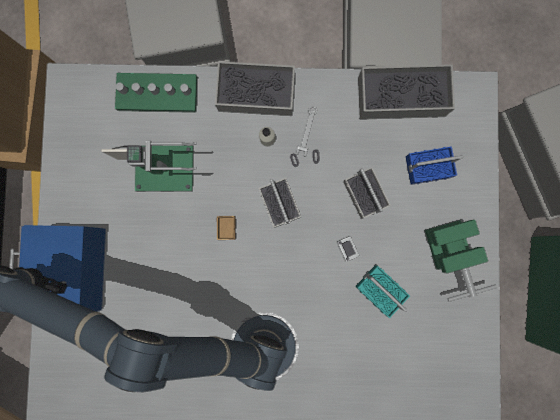

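Run:
```python
import cv2,numpy as np
a=cv2.imread('pics/sc.png');b=cv2.imread('pics/top.png')
r=lambda i,x,y,w,h:cv2.resize(i[y:y+h,x:x+w],(400,300),interpolation=cv2.INTER_CUBIC)
cv2.imwrite('pics/c.png',np.vstack([np.hstack([r(a,150,170,160,120),r(b,250,150,160,120)]),np.hstack([r(a,340,200,160,120),r(b,95,105,160,120)])]))
```

```text
(no output)
```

View pics/c.png

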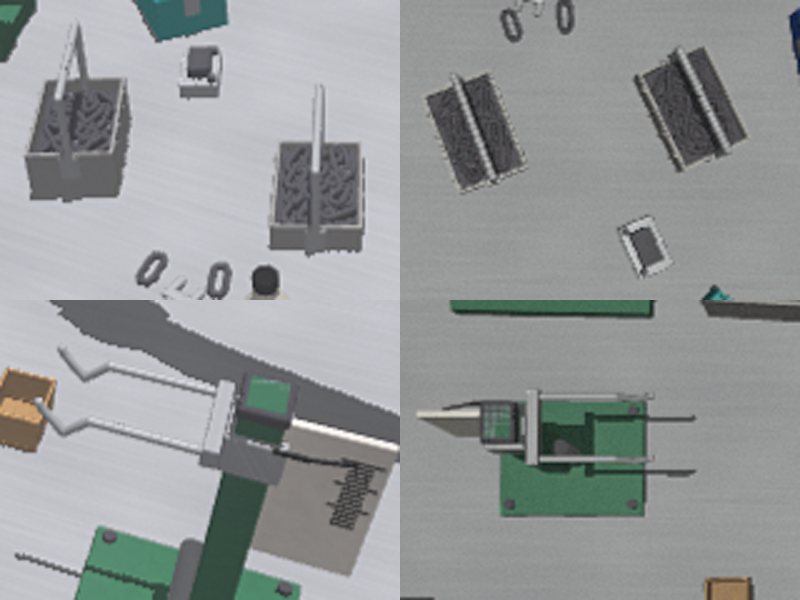

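Run:
```python
from h import *
a=snap('scene');b=snap('top')
p=lambda *x:print(np.round(x,4).tolist())
print('bail top'); A=atz(b,(362,170),.145);B=atz(b,(381.2,212),.145);p(A,B,(A+B)/2);print(np.linalg.norm(A-B),np.degrees(np.arctan2(*(A-B)[1::-1])))
print('bail scene');A=atz(a,(180,181),.145);B=atz(a,(175,208),.145);p(A,B,(A+B)/2);print(np.linalg.norm(A-B))
print('shallow bail top');A=atz(b,(250+57/2.5,150+75/2.5),.115);B=atz(b,(250+92/2.5,150+182/2.5),.115);p(A,B,(A+B)/2)
print('vertices scene');A=atz(a,(374,232),.237);B=atz(a,(366,253.2),.237);p(A,B,(A+B)/2);print(np.linalg.norm(A-B))
print('tips top');A=atz(b,(195.8,143.8),.262);B=atz(b,(195.8,168.6),.262);p(A,B,(A+B)/2);print(np.linalg.norm(A-B))
print('col top'); p(atz(b,(135,155),.305)); 
print('base plate corners');Q=[atz(b,(95+u/2.5,105+(v-300)/2.5),.014) for u,v in((500,401),(645,401),(645,516),(500,516))];p(*Q);p(np.mean(Q,0))
for q in ((.05,.4),(-.05,.4)): pass
```

```text
bail top
[[0.591, -0.3064, 0.145], [0.4575, -0.3691, 0.145], [0.5242, -0.3378, 0.145]]
0.14757984554096334 25.166234637204425
bail scene
[[0.4726, -0.3594, 0.145], [0.5862, -0.3, 0.145], [0.5294, -0.3297, 0.145]]
0.12829686675950427
shallow bail top
[[0.556, -0.0201, 0.115], [0.4174, -0.069, 0.115], [0.4867, -0.0445, 0.115]]
vertices scene
[[0.5726, 0.2365, 0.237], [0.6457, 0.2386, 0.237], [0.6092, 0.2376, 0.237]]
0.07316011093471515
tips top
[[0.642, 0.2092, 0.262], [0.5668, 0.2064, 0.262], [0.6044, 0.2078, 0.262]]
0.0751780862618606
col top
[[0.5967, 0.378, 0.305]]
base plate corners
[[0.6913, -0.0907, 0.014], [0.6957, -0.2918, 0.014], [0.5354, -0.294, 0.014], [0.5308, -0.0942, 0.014]]
[[0.6133, -0.1927, 0.014]]
```

```bash
cat >> h.py <<'E'
def ori(deg):
    f=np.radians(deg)/2; return np.pi*np.array([np.cos(f),np.sin(f),0])
E
python3 - <<'E'
from h import *
b=snap('top')
Q=np.array([atz(b,(95+(u-400)/2.5,105+(v-300)/2.5),.014) for u,v in((500,401),(645,401),(645,516),(500,516))])
print(Q.round(3).tolist(),Q.mean(0).round(4)); d=Q[1]-Q[0]; print(np.degrees(np.arctan2(-d[0],d[1])), np.linalg.norm(d))
print('carton',atz(b,(223,225),.03),'bottle',atz(b,(268,134),.1))
for f in (25,205,2,182):
    for P in ((.526,-.335,.126),(.605,.232,.23)):
        q=robot.inverse_kinematics(P,ori(f)); print(f,P,None if q is None else np.round(q,2))
p=robot.read_tcp_pos()
robot.move_l([p[0],p[1],.45],v=.3)
try: robot.goto([.50,-.32,.40],ori(205)); f=205
except robot.PlanningError as e: print(e); robot.goto([.50,-.32,.40],ori(25))
w=snap('wrist','w1.png'); np.savez('w1.npz',K=w['intrinsics'],T=w['T'])
print(robot.read_t(),robot.read_joints().__repr__(),robot.read_tcp_pos(),robot.read_ft_force())
print(proj(w,(.526,-.335,.145)))
for n in ('basket','basket_bail'): print(n,[(round(r['p'],2),np.round(r['at']).tolist(),int(r['region'].sum())) for r in robot.masks_of('wrist',n)][:4])
E
```

```text
[[0.679, 0.466, 0.014], [0.684, 0.264, 0.014], [0.523, 0.258, 0.014], [0.518, 0.459, 0.014]] [0.6009 0.3619 0.014 ]
-178.74456481343037 0.20232991846319934
carton [0.40856753 0.14854643 0.03      ] bottle [7.11069665e-01 2.48788285e-04 1.00000000e-01]
25 (0.526, -0.335, 0.126) [-0.05  0.6   0.79  1.8  -0.51  0.96 -0.18]
25 (0.605, 0.232, 0.23) [-0.83  0.46  0.56  1.63 -0.27  1.13 -1.33]
205 (0.526, -0.335, 0.126) [ 0.94  0.57 -0.62  1.74  0.39  0.96  2.18]
205 (0.605, 0.232, 0.23) [-0.43  0.42 -0.    1.61  0.    1.11  1.57]
2 (0.526, -0.335, 0.126) [-0.04  0.6   0.77  1.8  -0.5   0.95 -0.59]
2 (0.605, 0.232, 0.23) [-0.88  0.48  0.64  1.63 -0.31  1.13 -1.7 ]
182 (0.526, -0.335, 0.126) [-0.09  0.63  0.85  1.8  -0.56  0.98  2.61]
182 (0.605, 0.232, 0.23) [-0.49  0.42  0.09  1.61 -0.04  1.11  1.21]
5.5417 array([ 1.09303266,  0.33405405, -0.80758129,  1.44916706,  0.24057175,
        1.46004062,  2.2952307 ]) [ 0.50043341 -0.3192757   0.40009023] [ 0.53676034  0.39001697 -0.49900382]
[261.01567086 186.8893188 ]
basket [(0.8, [110.0, 170.0], 7837), (0.8, [318.0, 4.0], 491), (0.73, [261.0, 176.0], 6244), (0.7, [549.0, 318.0], 848)]
basket_bail [(0.93, [315.0, 3.0], 484), (0.86, [261.0, 175.0], 6162), (0.73, [109.0, 171.0], 8020), (0.56, [427.0, 222.0], 6047)]
```

View pics/w1.png

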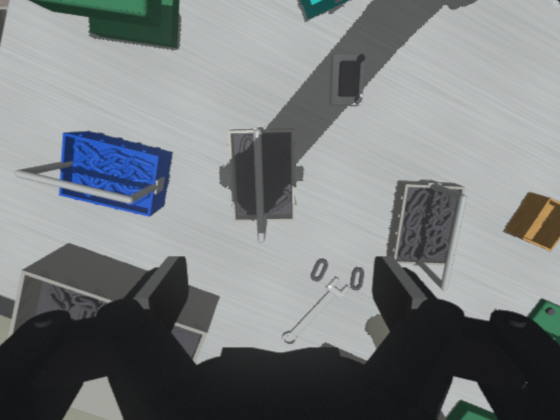

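The wrist view shows the deep grey basket at (262,175), its bail running from (258,130) to (262,240). The blue look-alike is at left (115,173) and the shallow grey basket at right (430,220).

Run:
```python
from h import *
z=np.load('w1.npz');w={'intrinsics':z['K'],'T':z['T']}
A=atz(w,(258.5,129),.145);B=atz(w,(262,241),.145);M=(A+B)/2
print(A,B,M,np.linalg.norm(A-B),np.degrees(np.arctan2(*(A-B)[1::-1])))
C=np.array([atz(w,q,.065) for q in((231,130),(292,130),(295,219),(236,220))]);print(C.round(3).tolist(),C.mean(0))
for q in (M,(A*.5+B*.5)): pass
print(w['T'].round(3).tolist())
a=snap('scene');b=snap('top')
print('scene',proj(a,A),proj(a,B),'top',proj(b,A),proj(b,B))
```

```text
[ 0.46037006 -0.36779526  0.145     ] [ 0.59458483 -0.30282389  0.145     ] [ 0.52747745 -0.33530957  0.145     ] 0.14911365403729024 -154.16906742169417
[[0.484, -0.408, 0.065], [0.445, -0.326, 0.065], [0.569, -0.261, 0.065], [0.611, -0.347, 0.065]] [ 0.52703347 -0.33545103  0.065     ]
[[-0.424, -0.872, -0.247, 0.438], [0.906, -0.408, -0.114, -0.348], [-0.002, -0.272, 0.962, 0.542], [0.0, 0.0, 0.0, 1.0]]
scene [179.92370575 178.18907293] [172.36999615 209.48589854] top [380.78914551 211.07659549] [360.9060836  168.87431562]
```

Run:
```python
from h import *
robot.goto([.527,-.3353,.22],ori(205.8))
robot.move_l([.527,-.3353,.126],v=.1)
print('pre',robot.read_tcp_pos(),robot.read_ft_force())
f0=np.array(robot.read_ft_force())
robot.gripper_to(0.0,60)
print(robot.read_opening(),robot.read_finger_force(),robot.read_ft_force(),robot.read_moment())
if robot.read_opening()>.006:
    robot.move_l([.527,-.3353,.15],v=.06); robot.dwell(.3); print('lift',robot.read_ft_force(),f0,robot.read_moment())
    robot.move_l([.527,-.3353,.31],v=.12); robot.dwell(.3); print('lift',robot.read_ft_force(),robot.read_opening())
print(robot.read_t()); snap('scene','s2.png')
```

```text
pre [ 0.52759995 -0.33543948  0.12674501] [ 0.0857937  -0.22716258  0.8959731 ]
0.007872573616477288 58.40546786785126 [ 0.31551173 -2.4443959  -0.15655081] [-0.33229918 -0.25662152  0.04570145]
lift [-0.02902025 -0.60755874 -5.45221893] [ 0.0857937  -0.22716258  0.8959731 ] [0.02597969 0.067062   0.03636174]
lift [-0.43924782 -0.09860099 -6.24649146] 0.007782708822453412
10.9167
```

Run:
```python
from h import *
robot.move_l([.57,-.10,.31],ori=ori(194),v=.15)
robot.move_l([.604,.13,.31],ori=ori(181.6),v=.15)
robot.dwell(.3)
print(robot.read_t(),robot.read_tcp_pos(),robot.read_ft_force(),robot.read_moment(),robot.read_joints())
a=snap('scene');b=snap('top');w=snap('wrist')
np.savez('v3.npz',wK=w['intrinsics'],wT=w['T'])
r=lambda i,x,y,wd,h:cv2.resize(i[y:y+h,x:x+wd],(400,300),interpolation=cv2.INTER_CUBIC)
A,B,W=[s['color'][:,:,::-1] for s in(a,b,w)]
cv2.imwrite('pics/v3.png',np.vstack([np.hstack([r(A,320,150,160,120),r(B,95,105,160,120)]),np.hstack([cv2.resize(W,(400,300)),cv2.resize(A,(400,300))])]))
```

```text
14.7083 [0.60404795 0.12960295 0.31003435] [ 0.28380494 -0.79507183 -5.5897676 ] [ 0.0395682  -0.00039087  0.02079078] [ 0.29240541  0.42753849 -0.80273809  1.54012301  0.31412426  1.30775924
  1.05061887]
```

View pics/v3.png

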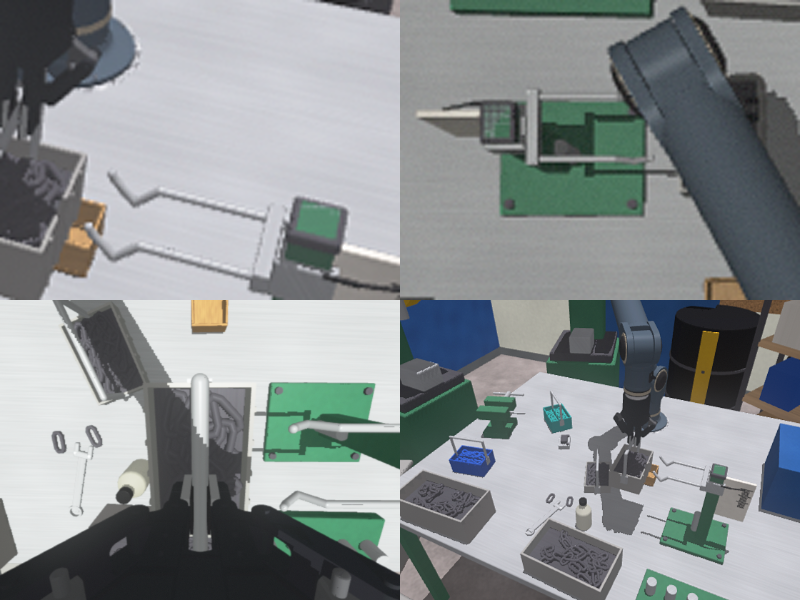

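Run:
```python
from h import *
z=np.load('v3.npz');w={'intrinsics':z['wK'],'T':z['wT']}
A=atz(w,(413,179),.263);B=atz(w,(403,283),.263);print('tips',A,B,(A+B)/2,np.linalg.norm(A-B),np.degrees(np.arctan2(*(B-A)[1::-1])))
A=atz(w,(280,108),.329);B=atz(w,(280,205),.329);print('bail',A,B,np.degrees(np.arctan2(*(B-A)[1::-1])))
a=snap('scene')
# scene vertices from crop
A=atz(a,(320+135/2.5,150+205/2.5),.237);B=atz(a,(320+113/2.5,150+257/2.5),.237);print('vert',A,B,(A+B)/2)
A=atz(a,(320+111/2.5,150+174/2.5),.263);B=atz(a,(320+90/2.5,150+224/2.5),.263);print('tips scene',A,B,(A+B)/2)
```

```text
tips [0.56857638 0.2108267  0.263     ] [0.64021568 0.2143305  0.263     ] [0.60439603 0.2125786  0.263     ] 0.07172493738431904 2.800040105021024
bail [0.53111649 0.1277114  0.329     ] [0.56921422 0.12875172 0.329     ] 1.5641567177281388
vert [0.57260236 0.236522   0.237     ] [0.64523196 0.23675963 0.237     ] [0.60891716 0.23664081 0.237     ]
tips scene [0.57062507 0.21122361 0.263     ] [0.64166084 0.21307915 0.263     ] [0.60614296 0.21215138 0.263     ]
```

```bash
cat >> h.py <<'E'
def ft(n=20):
    F=[]
    for _ in range(n):
        robot.dwell(.02); F.append(robot.read_ft_force())
    F=np.array(F); return F.mean(0).round(3),F.std(0).round(2)
E
python3 - <<'E'
from h import *
print('W',ft(30))
robot.move_l([.605,.234,.31],v=.08)
robot.move_l([.605,.234,.255],v=.06); robot.dwell(.3); print(ft(20))
for z in (.24,.232,.228,.224,.220,.216):
    robot.move_l([.605,.234,z],v=.015); robot.dwell(.2); print(robot.read_tcp_pos().round(4),ft(20),robot.read_moment().round(3))
print(robot.read_t())
a=snap('scene');w=snap('wrist')
np.savez('v4.npz',wK=w['intrinsics'],wT=w['T'])
r=lambda i,x,y,wd,h:cv2.resize(i[y:y+h,x:x+wd],(400,300),interpolation=cv2.INTER_CUBIC)
A,W=[s['color'][:,:,::-1] for s in(a,w)]
cv2.imwrite('pics/v4.png',np.hstack([r(A,320,170,200,150),cv2.resize(W,(400,300))]))
E
```

```text
W (array([ 0.087, -0.098, -6.176]), array([0.37, 0.52, 0.48]))
(array([-0.064,  0.162, -6.115]), array([0.41, 0.39, 0.47]))
[0.605  0.234  0.2401] (array([ 0.162, -0.061, -6.176]), array([0.52, 0.54, 0.36])) [ 0.099  0.049 -0.045]
[0.605  0.234  0.2321] (array([-0.134, -0.037, -5.879]), array([0.5 , 0.45, 0.46])) [ 0.019 -0.026 -0.056]
[0.6051 0.234  0.2281] (array([ 0.286, -0.113, -5.34 ]), array([0.49, 0.52, 0.33])) [ 0.051 -0.103 -0.035]
[0.6051 0.234  0.2241] (array([ 0.594, -0.113, -4.479]), array([0.52, 0.41, 0.42])) [ 0.072 -0.106 -0.022]
[0.6051 0.234  0.2201] (array([ 4.120e-01, -3.000e-03, -3.957e+00]), array([0.54, 0.48, 0.66])) [ 0.156 -0.189 -0.048]
[0.605  0.234  0.2161] (array([ 0.566,  0.251, -3.219]), array([0.42, 0.5 , 0.48])) [ 0.165 -0.155 -0.031]
25.2583
```

View pics/v4.png

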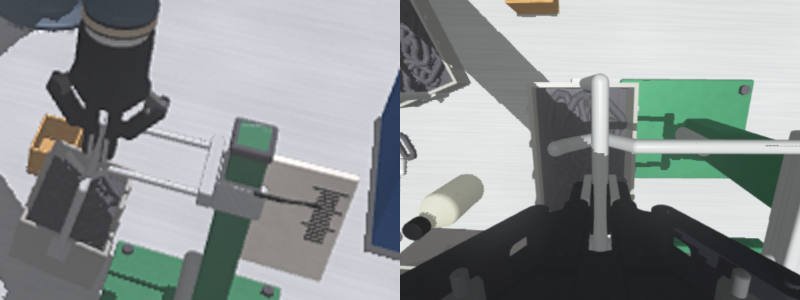

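Run:
```python
from h import *
robot.move_l([.605,.234,.2],v=.012); robot.dwell(.3)
f,_=ft(50); print(f,robot.read_tcp_pos())
for k in range(3):
    z=robot.read_tcp_pos()[2]; dz=np.clip(f[2]/160,-.008,.008)
    if abs(f[2])<.12: break
    robot.move_l([.605,.234,z+dz],v=.008); robot.dwell(.4)
    f,_=ft(70); print(f,robot.read_tcp_pos())
print(robot.read_moment(),robot.read_t())
```

```text
[ 0.623  0.231 -0.799] [0.60502861 0.23404956 0.20000007]
[ 0.815  0.505 -0.082] [0.60502908 0.23402175 0.19501976]
[ 0.29687399 -0.1911018  -0.03600741] 30.3167
```

Run:
```python
from h import *
robot.move_l([.6055,.2343,.195],v=.004); robot.dwell(.3)
f,_=ft(60); print(f,robot.read_tcp_pos())
f0=f
robot.gripper_to(0.0,20); robot.dwell(.3)
f,_=ft(60); print('soft',f,robot.read_opening(),robot.read_t())
if abs(f[2])>.15:
    p=robot.read_tcp_pos(); robot.move_l([p[0],p[1],p[2]+f[2]/160],v=.004); robot.dwell(.3); print(ft(60))
```

```text
[-2.933 -1.48   0.037] [0.60527433 0.23418698 0.19488665]
soft [-4.47  -2.266 -0.015] 0.0078625710469236 33.425
```

Run:
```python
from h import *
robot.move_l([.60508,.23405,.1949],v=.004); robot.dwell(.3)
f,_=ft(60); print(f,robot.read_tcp_pos())
for k in range(3):
    if max(abs(f[0]),abs(f[1]))<.5 and abs(f[2])<.12: break
    p=robot.read_tcp_pos()
    robot.move_l([p[0]+np.clip(f[0]*4e-5,-2e-4,2e-4),p[1]+np.clip(f[1]*4e-5,-2e-4,2e-4),p[2]+f[2]/160*.7],v=.004); robot.dwell(.3)
    f,_=ft(60); print(f,robot.read_tcp_pos())
print(robot.read_t())
```

```text
[-1.971 -0.89   0.041] [0.60526537 0.2341603  0.19498474]
[-0.913 -0.441 -0.062] [0.60521423 0.23412656 0.19514919]
[-0.327 -0.215 -0.001] [0.60520304 0.23412867 0.19488048]
38.1
```

Run:
```python
from h import *
a=snap('scene','r0.png')
robot.gripper_to(0.012,20); robot.dwell(.2); print(robot.read_opening(),robot.read_finger_force())
robot.gripper_to(0.04); robot.dwell(.8); print(robot.read_opening(),ft(10))
c=snap('scene','r1.png')
p=robot.read_tcp_pos()
robot.move_l([p[0],p[1],.30],v=.05)
robot.move_l([p[0],p[1],.40],v=.15)
robot.dwell(1.5)
d=snap('scene','r2.png');w=snap('wrist')
print(robot.read_t())
r=lambda s,x,y,wd,h:cv2.resize(s['color'][y:y+h,x:x+wd],(400,300),interpolation=cv2.INTER_CUBIC)
cv2.imwrite('pics/v5.png',np.vstack([np.hstack([r(a,320,190,180,135),r(c,320,190,180,135)]),np.hstack([r(d,320,190,180,135),cv2.resize(w['color'],(400,300))])])[:,:,::-1])
```

```text
0.01199012789074722 0.0
0.0402203125928883 (array([ 0.108, -0.113, -0.029]), array([0.35, 0.64, 0.45]))
44.6417
```

View pics/v5.png

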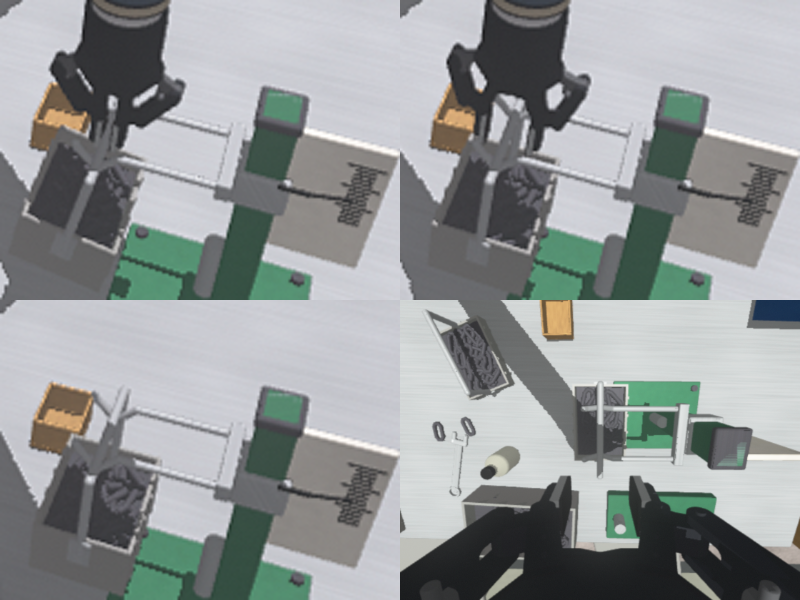

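The bail sits in both prongs, and the pointer and hook are in the same place in all three scene views. The basket shifted slightly between them, so I'll check for swing before handing in.

Run:
```python
from h import *
P=[]
for k in range(8):
    s=snap('scene','q%d.png'%k); P.append(s['color'][220:340,320:400].astype(np.float32).mean(2)); robot.dwell(.2)
print([tuple(np.round(cv2.phaseCorrelate(P[0],p)[0],2)) for p in P],[round(float(np.abs(p-P[0]).mean()),2) for p in P],robot.read_t())
```

```text
[(np.float64(0.0), np.float64(0.0)), (np.float64(0.0), np.float64(-0.01)), (np.float64(0.0), np.float64(-0.02)), (np.float64(0.0), np.float64(-0.0)), (np.float64(-0.01), np.float64(-0.01)), (np.float64(0.0), np.float64(-0.01)), (np.float64(-0.01), np.float64(-0.01)), (np.float64(0.0), np.float64(-0.01))] [0.0, 0.54, 0.53, 0.53, 0.53, 0.52, 0.52, 0.53] 46.6417
```

Run:
```python
from h import *
w=snap('wrist')
g=lambda u,v,z:atz(w,((u-400)*1.4,(v-300)*1.4),z).round(4)
print('bail',g(600,382,.214),g(600,474,.214)); print('rim',g(575,387,.134),g(626,387,.134),g(627,456,.134),g(577,460,.134))
cv2.imwrite('pics/w9.png',cv2.resize(w['color'][100:260,220:420],(800,640))[:600,:,::-1])
```

```text
bail [0.5323 0.2318 0.214 ] [0.6726 0.2357 0.214 ]
rim [0.5411 0.1876 0.134 ] [0.5386 0.2781 0.134 ] [0.667  0.2876 0.134 ] [0.6779 0.1911 0.134 ]
```

View pics/w9.png

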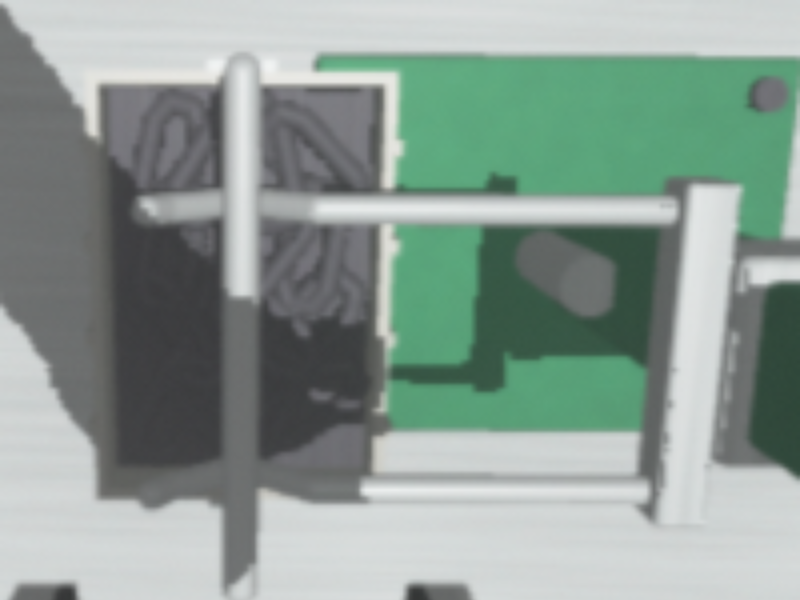

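The crop shows the bail lying across both notches. The rim is centred under it (y 0.236 against 0.234), so the basket hangs level.

```bash
python3 -c "
from cell import robot
print(robot.finish_job(),robot.read_t())"
```

```text
the job is handed in; nothing more can be done
the job is handed in; nothing more can be done
```

The deep basket hangs still and level in both prongs of the scale hook, with the pointer settled at about 39 mm (roughly 0.63 kg); it was let go at near-zero load, and the job was handed in after about 47 s of the 67 s allowed.

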